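Bring the empty lamp seat of a spectrometer to the top

TASK

Get the spectrometer ready for a new lamp: swing its hook catch well clear of the stud, slide the hood fully open to its stop, then turn the lamp carousel by the rim of its hand wheel until the empty lamp seat stands at the very top, and leave it at rest there. Do not touch the lamps with the robot, and leave the other things on the instrument and the table where they stand.

Things in the scene. Friction and masses are not known exactly. Their poses are not given: they have to be found in the camera images.
- spectrometer: white bench spectrometer, fixed. Origin on the table under its lamp well, x to its rear, y to its left as the robot sees it. Base x -150 to 240, y -355 to 300, its flat top (deck) at z 150. A fixed optics housing (x +-108, y 130 to 300) rises to z 245; right of it the white hood covers the lamp well (x +-90, y -75 to 127 in the deck)
- catch (a joint): hook catch: dark steel lever lying flat on housing and hood, its claw behind a steel stud on the hood. 0 = hooked (starts 0 to 0.05); grows as it swings about its upright pivot to the instrument's rear (+x, counter-clockwise from above); clear of the stud above 0.3, stop at 1.2. Stiff pivot (0.15 N m), stays where left. Pulling the hood does not open it
- catch_knob (a point): middle of the upright black finger knob on the catch lever: 18 diameter, 34 tall; the lever's surface is 16 below this point, the hood's top 30 below. 62 from the pivot: at joint 0 it lies 60 in -y and 17 in +x of it (instrument's axes)
- catch_pivot (a point): point on the catch's upright pivot axis, at the height of catch_knob, on the optics housing
- hood (a joint): sliding hood, 212 x 212 x 95 high, open beneath and at its left end. 0 = shut; grows as it slides level to the instrument's right (-y of spectrometer); stop at 0.245 m, fully open. Takes 3 to 6 N, stays where left; locked while the catch is hooked
- hood_grip (a point): middle of the black handle bar on the hood's top (z 245): round, 12 diameter, 108 long along the instrument's x, its axis 32 above the hood's top (26 free below it), a post at each end; moves with the hood
- carousel: lamp carousel in the well, turning without end either way about a level axle (the instrument's y; z 145, x 0). Little friction (0.04 N m), stays where left. Origin on the axle, y along it, z points from the axle to the empty seat: seat on top = z up. At the start the empty seat is hidden below the deck. Aluminium seat disc (radius 64, at y -3 to 2) with six seats 60 degrees apart, 45 from the axle
- wheel_top (a point): fixed point: top of the carousel's hand wheel, mid-width, z 225. The wheel is a black ribbed rubber disc, radius 80, 24 wide, its middle at y -40 of the carousel. Fixed aluminium plates (104 long in x, 5 thick, tops at z 195) stand 11 off its faces, so the wheel's top 30 stands free; held or stroked there by the fingertips, it turns with them
- lamp_row (a point): point on the axle at half the lamps' length, y 63 of the carousel. Round it the five lamps lie level in five of the six seats: 37 diameter, from y 8 to 118 of the carousel, reaching 64 from the axle (z 209 at most), black foot and glass bulb; not to be touched. The empty seat shows only a small black socket on the disc and a metal saddle on the hub
- beaker: bystander: glass beaker, 60 diameter, 75 high, on the optics housing
- cup_tray: bystander: white divided cup tray, 75 x 60 x 28, on the optics housing
- screwdriver: bystander: screwdriver, 190 long, on the deck behind the hood
- reagent: bystander: amber jar, 72 diameter, 150 high, on the table to the left
- flask: bystander: glass flask, 84 diameter, 140 high, on the table to the left
- boxed_lamp: bystander: spare lamp in an open carton, 170 x 56, 50 high, on the table to the right
- pipette: bystander: white pipette, 260 long, lying on the table to the right

How it is judged:
By the outcome, as a careful person would: the job done as asked, in the order asked, and still so for the second after the job is handed in, with the robot touching nothing.
It also fails if it takes over 72 s, if anything falls off the work surface, if the arm or the gripper's body presses on something with over 40 N, if the wrist force passes 120 N, or if a joint passes its speed limit or range.

ROBOT

A 7-joint arm with a two-finger parallel gripper is mounted at the origin on the work surface. World frame = base frame: x ahead of the robot, y to its left, z up, the work surface at z = 0. Lengths are in mm, angles in rad, forces in N, time in s.
With the tool pointing down it reaches from about 350 to 900 mm from the base axis. Payload 8.1 kg.
Tool frame: the origin (TCP) lies midway between the tips of the shut fingers; the grasp point (between the pads) lies 19 mm behind it; z points along the fingers, y is the line along which they close (so a half turn about z gives the same grasp; the last joint's range is limited). The gripper opens to 85 mm and grips with 20 to 120 N. Pads are 22 mm wide; open, the fingers measure 114 mm over their backs; the gripper's body (76 mm by 85 mm) begins 54 mm behind the grasp point. The pads swing forward as they close: fully open they stand 13 mm farther back than shut.
Start: joints at [-1.432, 0.434, 0.025, 1.573, -0.012, 1.134, -0.075], TCP at [149.683, 606.825, 231.323] pointing down, gripper open.
Joint ranges: [-2.62, 2.62], [-0.44, 2.09], [-1.27, 1.32], [0.08, 2.57], [-1.32, 4.46], [0.12, 2], [-2.74, 2.74]. Speed limits (rad/s): [2.22, 2.22, 3.01, 3.01, 3.14, 3.14, 3.14].

INTERFACE

Orientations are given as a rotation vector (axis times angle).
In Python, from rig import ctrl, cams gives the robot as it stands.
- The arm moves only by the shell command python3 -m jog 'ROWS'. ROWS is JSON, a list of rows, each an object with "fingers": the opening, from 0 (shut) to 1 (fully open); "xyz": the shift along the world's x, y, z in m, a list of three; "delta_rot": the turn, a rotation vector about the world's x, y, z in degrees, a list of three. In form: [{"fingers": fingers, "xyz": [x, y, z], "delta_rot": [ax, ay, az]}, ...]. A call has exactly 8 rows; each row shifts and turns the commanded pose from where the row before left it; what a row does not reach is not made up. A row lasts 1/12 s, in which the tool goes at most 41.7 mm and 7.16 degrees, less where a joint would pass 70% of its speed; a pose out of reach is approached as far as the arm can. A call is refused whole if a number of a shift passes 0.0417 or a number of a turn 7.16, either way. A call with a gripper value outside its range is refused whole. The fingers move at their own pace and stop on an object; the grip force is fixed at half the most. Time passes only in rows, so rows that do not move let the fingers close, or fill a call up. It gives the time, the measured TCP pose, the force, the opening and the grip force at its end, in the units of the state.
- ctrl.get_obs(): the state, without advancing time (a new reading comes with each control period).
- cams.grab_frame(name): name is "side" or "top" or "wrist"; returns a dict with "pixels" (420x560x3 uint8, blue, green, red), "depth" (420x560 float32, mm along the optical axis (not along the pixel's ray), 0 where there is no reading), "K" (3x3 intrinsics, pixels), "world_from_camera" (4x4, takes a point from camera to world coordinates). Camera axes: x right, y down, z forward; pixel columns grow to the right and rows downward; lengths in mm; the calibration is good to about 2 mm. The wrist camera is an equidistant fisheye: a pixel r from the principal point sees the ray r / f radians off the axis. A picture is of the moment at which its call begins.
- ctrl.finish_job(): hands the job in; it is judged then, once.
The state is a dict: "clock": time; "qpos": joint angles; "joint_velocities": joint speeds; "joint_torque": joint torques, N m; "eef_pos": TCP position; "orientation": TCP orientation; "contact_force": force on the tool from outside, world axes, zero at the start; "moment": the same for the moment, N m; "finger_gap": finger opening in mm; "grip_force": force on a finger pad.
Only numpy, scipy, OpenCV 4.12 (cv2) and the standard library are available. Lean on these libraries where they do the work, as an engineer would, in place of code of your own. Each camera call takes 0.05 s, during which the arm holds its last target. There are 200 camera calls.

## Working session

There is one attempt and no reset: what is moved stays moved. The work goes in short steps, Python scripts to look and compute and a shell command to move; the robot and the scene stay as the last step left them, time stands still between calls to the robot, and variables do not carry over. Pictures are saved under pics/ and viewed, at most 10 in all, crops included, and the job is handed in when it is done.

```bash
mkdir -p pics; cat > h.py <<'E'
import numpy as np,cv2
from rig import ctrl,cams
def save(n,f):
    d=cams.grab_frame(n); cv2.imwrite('pics/'+f,d['pixels']); np.savez('pics/'+f+'.npz',**d); return d
def pts(d):
    K=d['K'];T=d['world_from_camera'];z=d['depth'];v,u=np.mgrid[:z.shape[0],:z.shape[1]]
    P=np.stack([(u-K[0,2])/K[0,0]*z,(v-K[1,2])/K[1,1]*z,z],-1)
    return P@T[:3,:3].T+T[:3,3]
def ray(d,u,v,h):
    K=d['K'];T=d['world_from_camera']
    r=T[:3,:3]@np.array([(u-K[0,2])/K[0,0],(v-K[1,2])/K[1,1],1]);o=T[:3,3]
    return o+r*(h-o[2])/r[2]
E
python3 - <<'E'
from h import *
print(ctrl.get_obs())
for n in ['top','side']:
    d=save(n,n+'1.png');print(n,d['K'],d['world_from_camera'])
E
```

```text
{'clock': 0.0, 'qpos': array([-1.43162596,  0.43522396,  0.02500378,  1.57410438, -0.01160472,
        1.13400301, -0.07507697]), 'joint_velocities': array([ 2.31316572e-04,  6.08774894e-04, -1.16688718e-03,  3.74169924e-05,
       -6.58978462e-04, -8.58342804e-04,  1.11189616e-03]), 'joint_torque': array([ 1.32691617e-03, -6.70465350e+01,  1.02607537e+00, -3.16203797e+01,
        1.56838715e-02,  1.25924501e-02, -9.52190817e-06]), 'eef_pos': array([149.58796057, 606.30895057, 230.52290907]), 'orientation': array([-3.78962606e-01, -3.11861161e+00,  2.50226350e-03]), 'contact_force': array([ 0.39018143,  0.1243678 , -1.05547703]), 'moment': array([-0.00377608, -0.01566526,  0.01253291]), 'grip_force': 0.0, 'finger_gap': 85.18974869602158}
top [[537.8554866    0.         286.0698132 ]
 [  0.         537.8554866  201.76389161]
 [  0.           0.           1.        ]] [[ 2.00434808e-03 -9.90429551e-01  1.38004664e-01  3.55069790e+02]
 [-9.99991814e-01 -2.47022927e-03 -3.20464814e-03  1.99692886e+01]
 [ 3.51488138e-03 -1.37997111e-01 -9.90426395e-01  1.87008429e+03]
 [ 0.00000000e+00  0.00000000e+00  0.00000000e+00  1.00000000e+00]]
side [[413.51025493   0.         290.44752336]
 [  0.         413.51025493 206.45796004]
 [  0.           0.           1.        ]] [[ 9.62601633e-01 -1.88739133e-01  1.94359551e-01  2.90128667e+02]
 [-2.70404997e-01 -7.13576289e-01  6.46289422e-01 -1.00260551e+03]
 [ 1.67102625e-02 -6.74675047e-01 -7.37925706e-01  1.33439886e+03]
 [ 0.00000000e+00  0.00000000e+00  0.00000000e+00  1.00000000e+00]]
```

View pics/top1.png

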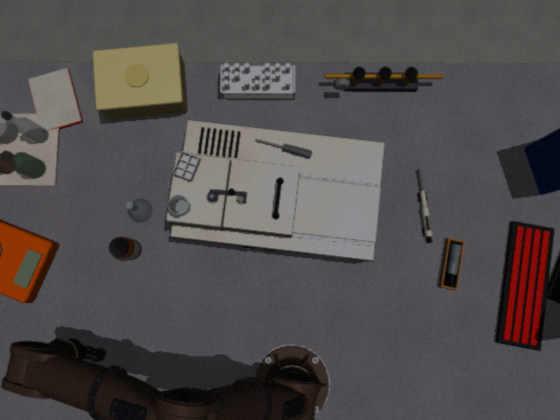

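View pics/side1.png

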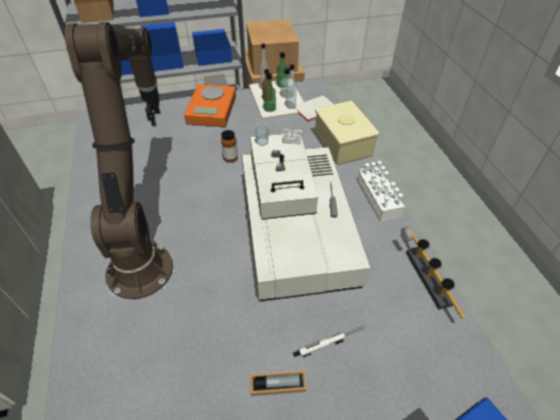

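The top view shows the instrument (168–384, 122–260), slightly yawed. The handle is at (277,198) and the catch at (210–243, 192–198). I'll measure these from the depth.

```bash
python3 - <<'E'
from h import *
d=dict(np.load('pics/top1.png.npz'));P=pts(d);im=d['pixels']
roi=np.zeros(P.shape[:2],bool);roi[110:270,155:395]=1
for lo,hi in [(140,160),(238,252),(140,300)]:
    m=(P[...,2]>lo)&(P[...,2]<hi)&roi
    m=cv2.morphologyEx(m.astype(np.uint8),cv2.MORPH_OPEN,np.ones((3,3)))
    q=P[m>0][:,:2].astype(np.float32);r=cv2.minAreaRect(q);print(lo,hi,len(q),np.median(P[m>0][:,2]),r,cv2.boxPoints(r).tolist())
# dark handle
g=im.max(-1);m=((g<70)&roi).astype(np.uint8)
n,l,s,c=cv2.connectedComponentsWithStats(m)
for i in range(1,n):
    if s[i,4]>15: 
        v,u=np.where(l==i); print(s[i],c[i].round(1),np.median(P[v,u],0).round(),ray(d,*c[i],277).round(1))
c=cv2.resize(im[140:260,160:320],None,fx=5,fy=5,interpolation=cv2.INTER_CUBIC);cv2.imwrite('pics/c1.png',cv2.convertScaleAbs(c,alpha=1.5))
E
```

```text
140 160 14617 149.0758295862454 ((638.8526000976562, 38.14654541015625), (656.7449951171875, 392.97613525390625), 83.37364196777344) [[405.78485107421875, -265.3587646484375], [796.1358032226562, -310.7059326171875], [871.9203491210938, 341.65185546875], [481.56939697265625, 386.9990234375]]
238 252 5954 243.86955119181084 ((609.1808471679688, 176.1329345703125), (385.60693359375, 214.60667419433594), 83.44082641601562) [[480.5560607910156, -3.151336669921875], [693.7579956054688, -27.66571044921875], [737.8056640625, 355.4172058105469], [524.6036987304688, 379.93157958984375]]
140 300 23860 152.71910339799513 ((638.8887939453125, 38.458526611328125), (657.3731079101562, 392.97613525390625), 83.37364196777344) [[405.7848205566406, -265.3587646484375], [796.1357421875, -310.7059326171875], [871.9927978515625, 342.27581787109375], [481.641845703125, 387.62298583984375]]
[155 110  33  10 229] [168.6 113.2] [929. 434.  19.] [849.6 374.5 277. ]
[198 127   6  27  66] [200.6 140. ] [800. 295. 149.] [765.8 274.9 277. ]
[204 128   6  26  65] [206.6 140.8] [797. 275. 149.] [763.4 256.4 277. ]
[210 129   6  26  64] [212.6 141.4] [796. 255. 149.] [761.5 238.2 277. ]
[216 130   6  26  64] [218.7 142.5] [792. 236. 150.] [758.2 219.8 277. ]
[222 130   6  27  66] [224.8 142.8] [790. 216. 151.] [757.2 201.3 277. ]
[228 131   6  26  64] [230.8 143.4] [787. 196. 149.] [755.4 182.9 277. ]
[234 132   6  26  64] [236.9 144.7] [784. 176. 149.] [751.6 164.5 277. ]
[281 145  30  14 216] [296.4 151. ] [759. -18. 171.] [732.6 -16.3 277. ]
[164 174 128  64 748] [221.  215.2] [522. 210. 194.] [536.1 208.6 277. ]
[272 178  11  41 211] [276.8 198.3] [587.  42. 277.] [587.5  42.5 277. ]
[169 199   9  14  69] [172.9 204.3] [568. 351. 287.] [568.5 352.8 277. ]
[ 168  235  202   29 1023] [265.7 250.3] [443.  83.   1.] [432.2  74.8 277. ]
```

View pics/c1.png

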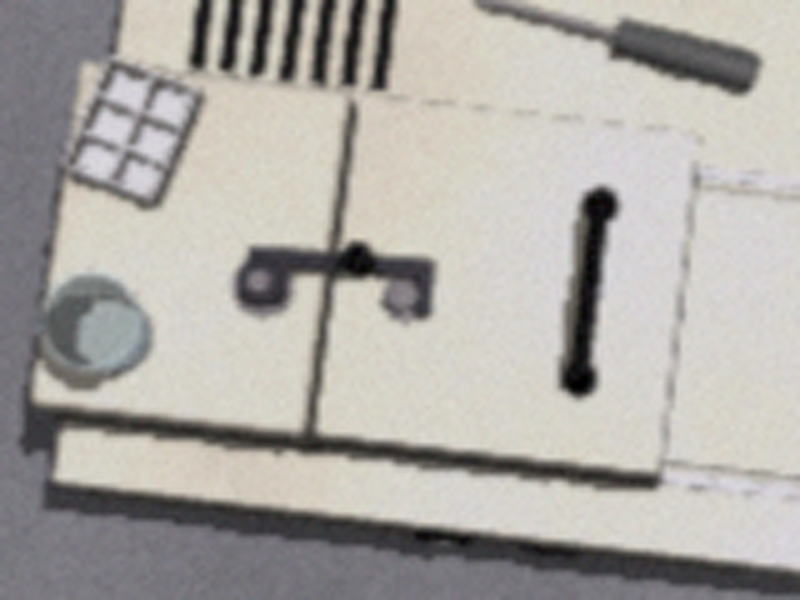

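In the enlarged crop the knob is at (231.4,191.6), the pivot at (212.2,196) and the stud at (241,199.2). The handle ends are at (280,181) and (275.5,216), all in original pixels. The instrument's yaw is about -6.6°.

```bash
cat >> h.py <<'E'
ex=np.array([.9934,-.115,0]);ey=np.array([.115,.9934,0]);O=np.array([597.3,70.8,0])
def loc(p): p=np.asarray(p)-O; return np.array([p@ex,p@ey,p[2]])
def wor(x,y,z): return O+x*ex+y*ey+np.array([0,0,z])
E
python3 - <<'E'
from h import *
d=dict(np.load('pics/top1.png.npz'))
for n,u,v,h in [('knob',231.4,191.2,290),('pivot',212.2,196,263),('stud',241,199.2,262),('h1',280,181,277),('h2',275.5,216,277)]:
    p=ray(d,u,v,h);print(n,p.round(1),loc(p).round(1))
E
python3 -m jog '[{"fingers":0,"xyz":[0,0,0.04],"delta_rot":[0,0,0]},{"fingers":0,"xyz":[0,0,0.04],"delta_rot":[0,0,0]},{"fingers":0,"xyz":[0,0,0.04],"delta_rot":[0,0,0]},{"fingers":0,"xyz":[0.02,-0.03,0.02],"delta_rot":[0,0,3.6]},{"fingers":0,"xyz":[0.03,-0.03,0],"delta_rot":[0,0,3.6]},{"fingers":0,"xyz":[0.03,-0.03,0],"delta_rot":[0,0,0]},{"fingers":0,"xyz":[0.03,-0.03,0],"delta_rot":[0,0,0]},{"fingers":0,"xyz":[0.03,-0.03,0],"delta_rot":[0,0,0]}]'
```

```text
knob [606.5 177.5 290. ] [ -3.1 107.  290. ]
pivot [596.  237.9 263. ] [-20.5 165.8 263. ]
stud [586.6 150.9 262. ] [-19.8  78.3 262. ]
h1 [640.   33.2 277. ] [ 46.8 -32.4 277. ]
h2 [534.1  46.2 277. ] [-59.9 -31.7 277. ]
clock: 0.77
eef_pos: [288.5, 457.2, 371.2]
orientation: [-0.182, -3.136, 0.0]
contact_force: [0.5, 1.6, 0.2]
finger_gap: -0.2
grip_force: 0.0
```

```bash
python3 -m jog '[{"fingers":0,"xyz":[0.035,-0.034,0],"delta_rot":[0,0,0]},{"fingers":0,"xyz":[0.035,-0.034,0],"delta_rot":[0,0,0]},{"fingers":0,"xyz":[0.035,-0.034,0],"delta_rot":[0,0,0]},{"fingers":0,"xyz":[0.035,-0.034,0],"delta_rot":[0,0,0]},{"fingers":0,"xyz":[0.035,-0.034,0],"delta_rot":[0,0,0]},{"fingers":0,"xyz":[0.035,-0.034,0],"delta_rot":[0,0,0]},{"fingers":0,"xyz":[0.035,-0.034,-0.02],"delta_rot":[0,0,0]},{"fingers":0,"xyz":[0.035,-0.034,-0.02],"delta_rot":[0,0,0]}]'
python3 - <<'E'
from h import *
save('wrist','w1.png');print(ctrl.get_obs()['eef_pos'])
E
```

```text
clock: 1.43
eef_pos: [523.7, 229.4, 339.9]
orientation: [0.183, 3.135, 0.002]
contact_force: [-0.2, 0.2, 0.4]
finger_gap: -0.3
grip_force: 0.0
[527.61696765 220.99524199 336.0061505 ]
```

View pics/w1.png

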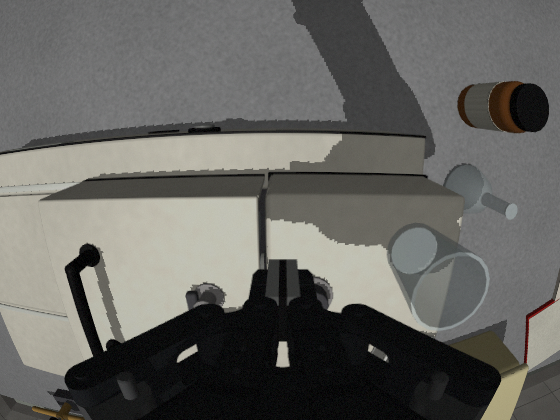

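The wrist view shows the shut fingertips at (285,270), over the joint between hood and housing. The stud is at (208,293) on the left, the pivot at (322,293) on the right, and the beaker is well to the right. I'll descend in front of the knob.

```bash
python3 -m jog '[{"fingers":0,"xyz":[0.015,-0.012,0],"delta_rot":[0,0,0]},{"fingers":0,"xyz":[0.015,-0.012,0],"delta_rot":[0,0,0]},{"fingers":0,"xyz":[0.014,-0.012,0],"delta_rot":[0,0,0]},{"fingers":0,"xyz":[0,0,-0.02],"delta_rot":[0,0,0]},{"fingers":0,"xyz":[0,0,-0.02],"delta_rot":[0,0,0]},{"fingers":0,"xyz":[0,0,-0.015],"delta_rot":[0,0,0]},{"fingers":0,"xyz":[0,0,-0.012],"delta_rot":[0,0,0]},{"fingers":0,"xyz":[0,0,0],"delta_rot":[0,0,0]}]'
```

```text
clock: 2.15
eef_pos: [564.5, 194.6, 269.7]
orientation: [-0.182, -3.132, 0.004]
contact_force: [0.2, 0.0, 0.3]
finger_gap: 0.3
grip_force: 0.0
```

```bash
python3 -m jog '[{"fingers":0,"xyz":[0.008,-0.006,0],"delta_rot":[0,0,0]},{"fingers":0,"xyz":[0.007,-0.006,0],"delta_rot":[0,0,0]},{"fingers":0,"xyz":[0.009,0,0],"delta_rot":[0,0,0]},{"fingers":0,"xyz":[0.008,0,0],"delta_rot":[0,0,0]},{"fingers":0,"xyz":[0.008,0.001,0],"delta_rot":[0,0,0]},{"fingers":0,"xyz":[0.009,0.003,0],"delta_rot":[0,0,0]},{"fingers":0,"xyz":[0.009,0.005,0],"delta_rot":[0,0,0]},{"fingers":0,"xyz":[0.009,0.006,0],"delta_rot":[0,0,0]}]'
python3 -m jog '[{"fingers":0,"xyz":[0.004,0.003,0],"delta_rot":[0,0,0]},{"fingers":0,"xyz":[0,0,0],"delta_rot":[0,0,0]},{"fingers":0,"xyz":[0,0,0],"delta_rot":[0,0,0]},{"fingers":0,"xyz":[-0.01,-0.003,0],"delta_rot":[0,0,0]},{"fingers":0,"xyz":[-0.015,0,0.01],"delta_rot":[0,0,0]},{"fingers":0,"xyz":[0,0,0.03],"delta_rot":[0,0,0]},{"fingers":0,"xyz":[0,0,0.03],"delta_rot":[0,0,0]},{"fingers":0.6,"xyz":[0,0,0.02],"delta_rot":[0,0,0]}]'
python3 - <<'E'
from h import *
d=save('top','t2.png');c=cv2.resize(d['pixels'][140:260,160:320],None,fx=4,fy=4);cv2.imwrite('pics/c2.png',c)
E
```

```text
clock: 2.82
eef_pos: [632.6, 199.1, 272.6]
orientation: [-0.181, -3.133, -0.001]
contact_force: [-14.0, 6.7, 4.8]
finger_gap: 0.1
grip_force: 6.8
clock: 3.48
eef_pos: [613.2, 197.5, 366.1]
orientation: [0.183, 3.132, 0.002]
contact_force: [0.3, 0.7, 1.5]
finger_gap: 10.9
grip_force: 0.0
```

View pics/c2.png

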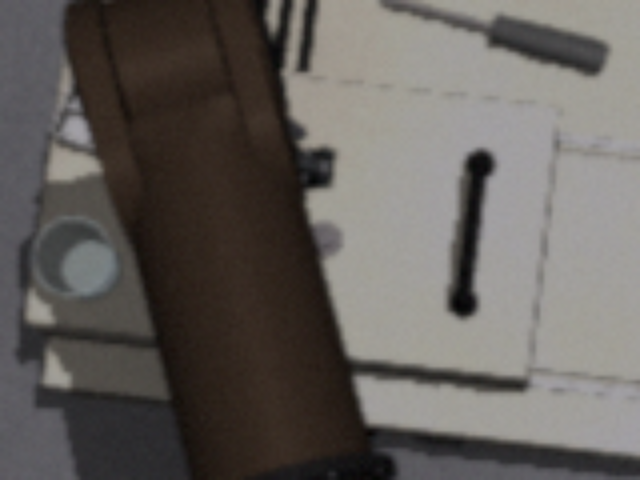

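```bash
python3 -m jog '[{"fingers":0.6,"xyz":[-0.006,-0.035,0],"delta_rot":[0,0,0]},{"fingers":0.6,"xyz":[-0.006,-0.035,0],"delta_rot":[0,0,0]},{"fingers":0.6,"xyz":[-0.006,-0.035,0],"delta_rot":[0,0,0]},{"fingers":0.6,"xyz":[-0.006,-0.035,0],"delta_rot":[0,0,0]},{"fingers":0.6,"xyz":[-0.002,-0.018,-0.01],"delta_rot":[0,0,0]},{"fingers":0.6,"xyz":[0,0,-0.02],"delta_rot":[0,0,0]},{"fingers":0.6,"xyz":[0,0,-0.01],"delta_rot":[0,0,0]},{"fingers":0.6,"xyz":[0,0,0],"delta_rot":[0,0,0]}]'
python3 - <<'E'
from h import *
a=save('wrist','w3.png')['pixels'];d=save('side','s3.png')['pixels'][110:270,210:390];print(ctrl.get_obs()['eef_pos'])
cv2.imwrite('pics/m3.png',np.vstack([cv2.resize(a[150:420],(560,270)),cv2.resize(d,(360,320))[:, :].copy() if 0 else cv2.copyMakeBorder(cv2.resize(d,(360,320)),0,0,0,200,0)]))
E
```

```text
clock: 4.2
eef_pos: [585.3, 40.1, 320.6]
orientation: [-0.183, -3.133, 0.001]
contact_force: [-0.2, 0.4, 0.2]
finger_gap: 51.2
grip_force: 0.0
[586.36137816  41.01664831 322.70752731]
```

View pics/m3.png

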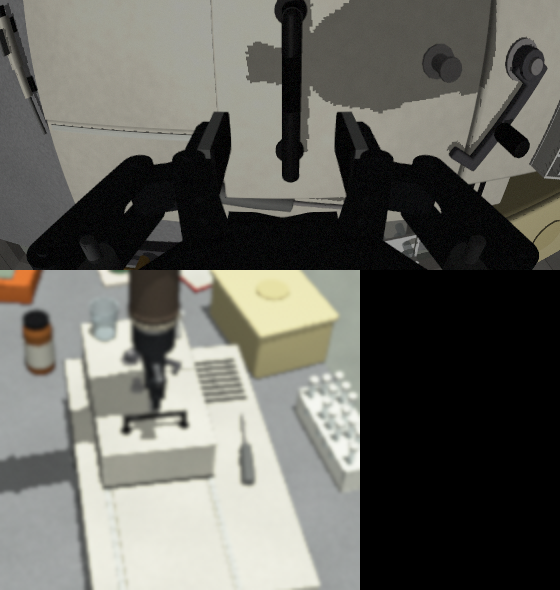

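The catch lever is swung well clear: in the wrist part the claw is at (462,155) and the stud at (440,62). The bar sits at column 291 between the pads at 225 and 345. I'll descend and grip.

```bash
python3 -m jog '[{"fingers":0.6,"xyz":[0,0.002,-0.02],"delta_rot":[0,0,0]},{"fingers":0.6,"xyz":[0,0,-0.02],"delta_rot":[0,0,0]},{"fingers":0.6,"xyz":[0,0,-0.015],"delta_rot":[0,0,0]},{"fingers":0.6,"xyz":[0,0,-0.009],"delta_rot":[0,0,0]},{"fingers":0,"xyz":[0,0,0],"delta_rot":[0,0,0]},{"fingers":0,"xyz":[0,0,0],"delta_rot":[0,0,0]},{"fingers":0,"xyz":[0,0,0],"delta_rot":[0,0,0]},{"fingers":0,"xyz":[0,0,0],"delta_rot":[0,0,0]}]'
```

```text
clock: 4.97
eef_pos: [587.1, 42.7, 260.3]
orientation: [0.181, 3.134, 0.002]
contact_force: [0.1, 1.5, 3.0]
finger_gap: 9.5
grip_force: 58.4
```

```bash
python3 -m jog '[{"fingers":0,"xyz":[-0.001,-0.01,0],"delta_rot":[0,0,0]},{"fingers":0,"xyz":[-0.003,-0.026,0],"delta_rot":[0,0,0]},{"fingers":0,"xyz":[-0.003,-0.026,0],"delta_rot":[0,0,0]},{"fingers":0,"xyz":[-0.003,-0.026,0],"delta_rot":[0,0,0]},{"fingers":0,"xyz":[-0.003,-0.026,0],"delta_rot":[0,0,0]},{"fingers":0,"xyz":[-0.003,-0.026,0],"delta_rot":[0,0,0]},{"fingers":0,"xyz":[-0.003,-0.026,0],"delta_rot":[0,0,0]},{"fingers":0,"xyz":[-0.003,-0.026,0],"delta_rot":[0,0,0]}]'
```

```text
clock: 5.63
eef_pos: [564.7, -149.9, 260.2]
orientation: [0.18, 3.134, 0.003]
contact_force: [1.0, 5.4, 4.2]
finger_gap: 9.6
grip_force: 58.9
```

```bash
python3 -m jog '[{"fingers":0,"xyz":[-0.002,-0.015,0],"delta_rot":[0,0,0]},{"fingers":0,"xyz":[-0.001,-0.01,0],"delta_rot":[0,0,0]},{"fingers":0,"xyz":[-0.001,-0.01,0],"delta_rot":[0,0,0]},{"fingers":0,"xyz":[-0.001,-0.006,0],"delta_rot":[0,0,0]},{"fingers":0,"xyz":[0,-0.004,0],"delta_rot":[0,0,0]},{"fingers":0,"xyz":[0,-0.003,0],"delta_rot":[0,0,0]},{"fingers":0,"xyz":[0,-0.002,0],"delta_rot":[0,0,0]},{"fingers":0,"xyz":[0,0,0],"delta_rot":[0,0,0]}]'
```

```text
clock: 6.3
eef_pos: [559.1, -198.2, 260.1]
orientation: [-0.18, -3.136, -0.004]
contact_force: [-5.8, 6.9, 12.2]
finger_gap: 10.1
grip_force: 60.4
```

```bash
python3 -m jog '[{"fingers":0,"xyz":[0,-0.002,0],"delta_rot":[0,0,0]},{"fingers":0,"xyz":[0,-0.002,0],"delta_rot":[0,0,0]},{"fingers":0,"xyz":[0,0,0],"delta_rot":[0,0,0]},{"fingers":0,"xyz":[0,0,0],"delta_rot":[0,0,0]},{"fingers":0,"xyz":[0,0,0],"delta_rot":[0,0,0]},{"fingers":0,"xyz":[0,0,0],"delta_rot":[0,0,0]},{"fingers":0,"xyz":[0,0,0],"delta_rot":[0,0,0]},{"fingers":0,"xyz":[0,0,0],"delta_rot":[0,0,0]}]'
```

```text
clock: 6.97
eef_pos: [559.1, -198.2, 260.1]
orientation: [-0.175, -3.135, -0.011]
contact_force: [-10.3, 17.3, 16.4]
finger_gap: 9.7
grip_force: 61.0
```

```bash
python3 -m jog '[{"fingers":0,"xyz":[0,-0.003,0],"delta_rot":[0,0,0]},{"fingers":0,"xyz":[0,-0.003,0],"delta_rot":[0,0,0]},{"fingers":0,"xyz":[0,0,0],"delta_rot":[0,0,0]},{"fingers":0,"xyz":[0,0,0],"delta_rot":[0,0,0]},{"fingers":0,"xyz":[0,0,0],"delta_rot":[0,0,0]},{"fingers":0,"xyz":[0,0,0],"delta_rot":[0,0,0]},{"fingers":0,"xyz":[0,0,0],"delta_rot":[0,0,0]},{"fingers":0,"xyz":[0,0,0],"delta_rot":[0,0,0]}]'
```

```text
clock: 7.63
eef_pos: [559.1, -198.3, 260.0]
orientation: [-0.167, -3.133, -0.023]
contact_force: [-14.4, 34.0, 25.2]
finger_gap: 9.9
grip_force: 62.2
```

```bash
python3 -m jog '[{"fingers":0,"xyz":[0,0.006,0],"delta_rot":[0,0,0]},{"fingers":0,"xyz":[0,0.002,0],"delta_rot":[0,0,0]},{"fingers":0.6,"xyz":[0,0,0],"delta_rot":[0,0,0]},{"fingers":0.6,"xyz":[0,0,0],"delta_rot":[0,0,0]},{"fingers":0.6,"xyz":[0,0,0],"delta_rot":[0,0,0]},{"fingers":0.6,"xyz":[0,0,0],"delta_rot":[0,0,0]},{"fingers":0.6,"xyz":[0,0,0.02],"delta_rot":[0,0,0]},{"fingers":0.6,"xyz":[0,0,0.03],"delta_rot":[0,0,0]}]'
python3 -m jog '[{"fingers":0.6,"xyz":[0,0,0.03],"delta_rot":[0,0,0]},{"fingers":0.6,"xyz":[0.005,0.02,0.03],"delta_rot":[0,0,0]},{"fingers":0.6,"xyz":[0.005,0.04,0],"delta_rot":[0,0,0]},{"fingers":0.6,"xyz":[0.005,0.04,0],"delta_rot":[0,0,0]},{"fingers":0.6,"xyz":[0.005,0.04,0],"delta_rot":[0,0,0]},{"fingers":0.6,"xyz":[0.005,0.04,0],"delta_rot":[0,0,0]},{"fingers":0.6,"xyz":[0.005,0.035,0],"delta_rot":[0,0,0]},{"fingers":0.6,"xyz":[0,0.01,0],"delta_rot":[0,0,0]}]'
python3 - <<'E'
from h import *
a=save('wrist','w4.png')['pixels'];d=save('side','s4.png');t=save('top','t4.png');print(ctrl.get_obs()['eef_pos'],ctrl.get_obs()['orientation'])
z=cv2.resize(d['pixels'][110:270,210:390],(360,320))
z2=cv2.resize(t['pixels'][140:260,180:340],(420,320))
cv2.imwrite('pics/m4.png',np.vstack([cv2.copyMakeBorder(a[150:],0,0,0,220,0),np.hstack([z,z2])]))
# hood end from top depth
P=pts(t);m=(abs(P[...,2]-244)<6);q=np.array([loc(p) for p in P[m]]);k=abs(q[:,0])<100;k&=q[:,1]<0;print(np.percentile(q[k,1],[.5,2,98,99.5]))
E
```

```text
clock: 8.3
eef_pos: [557.6, -201.7, 306.5]
orientation: [-0.183, -3.13, -0.001]
contact_force: [0.4, 0.6, 0.8]
finger_gap: 51.2
grip_force: 0.0
clock: 8.97
eef_pos: [589.6, 30.4, 368.0]
orientation: [-0.17, -3.136, -0.004]
contact_force: [-0.3, 1.4, -0.4]
finger_gap: 51.4
grip_force: 0.0
[589.24509596  23.57387635 368.37336817] [-1.79697983e-01 -3.13599966e+00  8.96173707e-04]
[-330.38743838 -327.10002455 -127.84391363 -122.88143829]
```

View pics/m4.png

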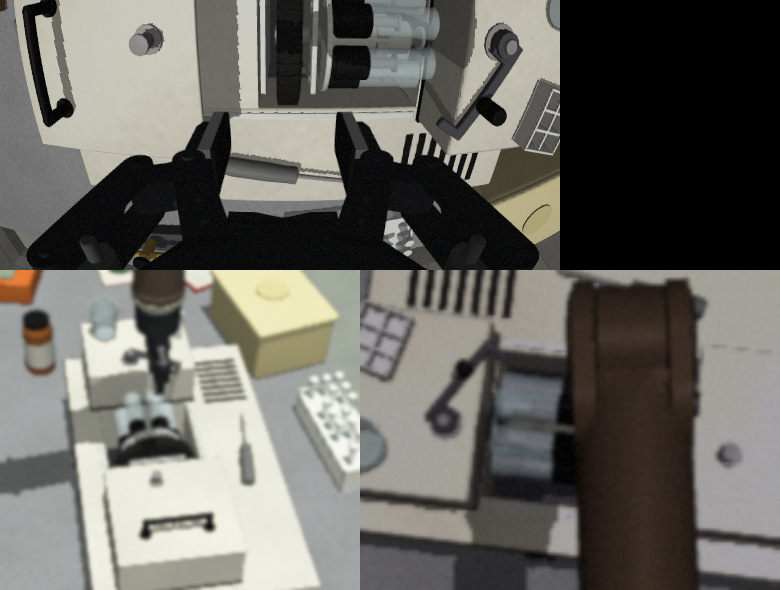

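The wrist view shows the wheel at (289,50), with lamp feet at (352,18) and (352,67), so the lamps lie right of the wheel. The hood is open and the catch is clear. I'll get the lamp angles from the depth images.

```bash
cat >> h.py <<'E'
def wpts(d):
    K=d['K'];T=d['world_from_camera'];z=d['depth'];v,u=np.mgrid[:z.shape[0],:z.shape[1]]
    x=(u-K[0,2])/K[0,0];y=(v-K[1,2])/K[1,1];th=np.hypot(x,y);s=np.where(th>1e-6,np.tan(np.minimum(th,1.4))/np.maximum(th,1e-6),1)
    return np.stack([x*s*z,y*s*z,z],-1)@T[:3,:3].T+T[:3,3]
def L(P): Q=P-O; return np.stack([Q@ex,Q@ey,Q[...,2]],-1)
def prof(d,w=0,y0=10,y1=35):
    q=L(wpts(d) if w else pts(d)); q=q[(d['depth']>0)]
    q=q[(q[:,1]>y0)&(q[:,1]<y1)&(abs(q[:,0])<80)&(q[:,2]>120)]
    r=np.hypot(q[:,0],q[:,2]-145);a=np.degrees(np.arctan2(q[:,0],q[:,2]-145))
    for b in range(-100,100,10):
        k=(a>=b)&(a<b+10)&(r<75)
        if k.sum()>3: print(b,k.sum(),'r90 %.1f'%np.percentile(r[k],90),'med %.1f'%np.median(r[k]))
E
python3 - <<'E'
from h import *
for n,w,(y0,y1) in [('w4',1,(10,35)),('w4',1,(60,110)),('s4',0,(10,35)),('s4',0,(60,110)),('t4',0,(60,110))]:
    print(n,y0);prof(dict(np.load(f'pics/{n}.png.npz')),w,y0,y1)
# wheel check
d=dict(np.load('pics/w4.png.npz'));q=L(wpts(d))[d['depth']>0];k=(abs(q[:,0])<15)&(q[:,1]>-90)&(q[:,1]<0)
for y in range(-90,0,6):
    s=q[k&(q[:,1]>=y)&(q[:,1]<y+6),2];
    if len(s): print(y,len(s),np.percentile(s,[50,95]).round())
E
```

```text
w4 10
-100 5 r90 63.6 med 61.7
-90 119 r90 64.3 med 62.2
-80 345 r90 58.8 med 53.1
-70 26 r90 48.1 med 45.6
-50 122 r90 63.2 med 61.8
-40 239 r90 64.4 med 63.6
-30 294 r90 63.5 med 61.1
-20 226 r90 57.8 med 53.8
-10 57 r90 20.8 med 19.8
0 352 r90 55.2 med 48.8
10 320 r90 61.3 med 58.7
20 196 r90 62.6 med 61.8
30 59 r90 61.8 med 60.0
60 92 r90 53.7 med 51.4
70 90 r90 58.8 med 56.0
w4 60
-100 7 r90 64.3 med 63.9
-90 225 r90 62.6 med 60.5
-80 629 r90 56.8 med 50.9
-70 13 r90 50.1 med 45.2
-50 176 r90 61.6 med 60.0
-40 413 r90 63.2 med 62.0
-30 500 r90 61.8 med 59.8
-20 367 r90 55.5 med 51.3
-10 114 r90 21.0 med 19.9
0 583 r90 53.1 med 47.0
10 555 r90 59.8 med 57.3
20 349 r90 61.9 med 60.4
30 78 r90 61.0 med 59.7
60 154 r90 51.7 med 49.4
70 197 r90 58.0 med 55.1
80 6 r90 60.2 med 60.0
s4 10
-90 7 r90 66.8 med 63.9
-80 5 r90 60.8 med 56.8
-50 6 r90 64.4 med 62.3
-40 15 r90 64.9 med 61.3
-30 11 r90 61.5 med 58.6
-20 4 r90 53.7 med 47.1
0 9 r90 56.0 med 51.1
10 13 r90 60.5 med 57.1
20 13 r90 60.9 med 58.9
s4 60
-100 5 r90 66.4 med 65.5
-90 22 r90 65.1 med 59.3
-80 27 r90 60.1 med 51.8
-50 1
[... 312 characters left out ...]
0.4
-90 31 r90 60.1 med 57.0
-80 68 r90 57.1 med 48.4
-70 17 r90 53.9 med 47.5
-50 18 r90 61.2 med 58.5
-40 48 r90 64.6 med 59.7
-30 54 r90 64.0 med 58.2
-20 52 r90 57.1 med 50.2
-10 16 r90 24.6 med 20.0
0 42 r90 53.7 med 44.4
10 69 r90 60.8 med 54.6
20 56 r90 64.3 med 60.5
30 25 r90 62.6 med 58.4
40 4 r90 57.4 med 56.3
60 26 r90 55.1 med 49.8
70 42 r90 59.6 med 54.6
80 15 r90 61.1 med 59.3
-90 1625 [426. 461.]
-84 911 [419. 425.]
-78 1013 [416. 464.]
-72 2262 [406. 463.]
-66 163 [195. 463.]
-60 472 [441. 450.]
-54 1228 [451. 461.]
-48 1456 [452. 461.]
-42 1456 [452. 461.]
-36 1224 [449. 460.]
-30 364 [226. 449.]
-24 114 [461. 464.]
-18 2277 [404. 463.]
-12 824 [395. 464.]
-6 783 [423. 426.]
```

```bash
cat >> h.py <<'E'
from scipy.optimize import least_squares
def lamps(d,w=1,g=26,y0=12,y1=110):
    q=L(wpts(d) if w else pts(d))[d['depth']>0];q=q[(q[:,1]>y0)&(q[:,1]<y1)&(abs(q[:,0])<80)&(q[:,2]>135)]
    x,z=q[:,0],q[:,2]-145;r=np.hypot(x,z);a=np.degrees(np.arctan2(x,z));out=[]
    for s in range(6):
        c=(g+60*s+180)%360-180;k=(abs((a-c+180)%360-180)<22)&(r>40)&(r<70)
        if abs(c)<105 and k.sum()>30:
            X,Z=x[k],z[k]
            f=least_squares(lambda p:np.hypot(X-p[1]*np.sin(p[0]),Z-p[1]*np.cos(p[0]))-18.5,[np.radians(c),45],loss='soft_l1')
            out.append((round(c,1),int(k.sum()),round(np.degrees(f.x[0]),1),round(f.x[1],1),round(float(np.median(abs(f.fun))),1)))
    return out
E
python3 - <<'E'
from h import *
d=dict(np.load('pics/w4.png.npz'));print(lamps(d));
q=L(wpts(d))[d['depth']>0];r=np.hypot(q[:,0],q[:,2]-145);k=(abs(r-80)<4)&(q[:,2]>195)&(q[:,1]>-70)&(q[:,1]<-10)
print(k.sum(),np.percentile(q[k],[2,50,98],axis=0).round(1))
E
```

```text
[(26, 2547, np.float64(26.9), np.float64(43.0), 0.9), (86, 684, np.float64(88.9), np.float64(42.7), 0.7), (-94, 1467, np.float64(-95.2), np.float64(46.7), 0.8), (-34, 2947, np.float64(-35.4), np.float64(44.4), 0.9)]
2823 [[-60.3 -46.8 197.2]
 [-13.6 -35.8 218.3]
 [ 52.6 -24.6 224.9]]
```

```bash
python3 -m jog '[{"fingers":0.6,"xyz":[0.011,0.0015,-0.03],"delta_rot":[0.63,5.46,0]},{"fingers":0.6,"xyz":[0.011,0.0015,-0.03],"delta_rot":[0.63,5.46,0]},{"fingers":0.6,"xyz":[0.011,0.0015,-0.03],"delta_rot":[0.63,5.46,0]},{"fingers":0.6,"xyz":[0.010,0.0015,-0.03],"delta_rot":[0.63,5.46,0]},{"fingers":0.6,"xyz":[0,0,0],"delta_rot":[0,0,0]},{"fingers":0.6,"xyz":[0,0,0],"delta_rot":[0,0,0]},{"fingers":0.6,"xyz":[0,0,0],"delta_rot":[0,0,0]},{"fingers":0.6,"xyz":[0,0,0],"delta_rot":[0,0,0]}]'
cat >> h.py <<'E'
from scipy.spatial.transform import Rotation as R
def where():
    o=ctrl.get_obs();p=loc(o['eef_pos']);M=R.from_rotvec(o['orientation']).as_matrix();z=-M[:,2]
    print('loc',p.round(1),'tilt %.1f'%np.degrees(np.arctan2(z@ex,z[2])),'roll %.1f'%np.degrees(np.arctan2(z@ey,z[2])),'ty',np.round([M[:,1]@ex,M[:,1]@ey,M[2,1]],3),'q6 %.2f'%o['qpos'][5],'R %.1f phi %.1f'%(np.hypot(p[0]+2,p[2]-145),np.degrees(np.arctan2(p[0]+2,p[2]-145))))
E
python3 -c "
from h import *
where()"
```

```text
clock: 9.78
eef_pos: [632.9, 27.5, 252.8]
orientation: [-0.163, -2.761, -0.032]
contact_force: [-0.1, 0.9, 1.1]
finger_gap: 51.3
grip_force: 0.0
loc [ 40.3 -38.9 252.8] tilt 21.6 roll -0.1 ty [0.003 1.    0.   ] q6 1.68 R 115.8 phi 21.4
```

```bash
python3 -m jog '[{"fingers":0.6,"xyz":[-0.006,0.002,-0.015],"delta_rot":[0,0,0]},{"fingers":0.6,"xyz":[-0.006,0.001,-0.015],"delta_rot":[0,0,0]},{"fingers":0.6,"xyz":[-0.004,0.001,-0.011],"delta_rot":[0,0,0]},{"fingers":0.6,"xyz":[-0.003,0,-0.008],"delta_rot":[0,0,0]},{"fingers":0,"xyz":[0,0,0],"delta_rot":[0,0,0]},{"fingers":0,"xyz":[0,0,0],"delta_rot":[0,0,0]},{"fingers":0,"xyz":[0,0,0],"delta_rot":[0,0,0]},{"fingers":0,"xyz":[0,0,0],"delta_rot":[0,0,0]}]'
python3 -c "
from h import *
where()"
```

```text
clock: 10.45
eef_pos: [614.3, 34.0, 202.8]
orientation: [-0.159, -2.758, -0.034]
contact_force: [0.9, 3.1, 8.0]
finger_gap: 22.3
grip_force: 61.6
loc [ 21.1 -34.6 202.8] tilt 21.7 roll -0.1 ty [0.    1.    0.002] q6 1.56 R 62.2 phi 21.8
```

```bash
python3 -m jog '[{"fingers":0,"xyz":[-0.0064,0.0007,0.0021],"delta_rot":[-0.71,-6.16,0]},{"fingers":0,"xyz":[-0.0066,0.0008,0.0015],"delta_rot":[-0.71,-6.16,0]},{"fingers":0,"xyz":[-0.0066,0.0008,0.0007],"delta_rot":[-0.71,-6.16,0]},{"fingers":0,"xyz":[-0.0067,0.0008,0],"delta_rot":[-0.71,-6.16,0]},{"fingers":0,"xyz":[-0.0066,0.0008,-0.0007],"delta_rot":[-0.71,-6.16,0]},{"fingers":0,"xyz":[-0.0066,0.0008,-0.0015],"delta_rot":[-0.71,-6.16,0]},{"fingers":0,"xyz":[-0.0064,0.0007,-0.0021],"delta_rot":[-0.71,-6.16,0]},{"fingers":0,"xyz":[0,0,0],"delta_rot":[0,0,0]}]'
python3 -c "
from h import *
where()
d=save('wrist','w5.png');print(lamps(d,g=-18));where();print(ctrl.get_obs()['contact_force'])"
```

```text
clock: 11.12
eef_pos: [561.0, 40.3, 196.7]
orientation: [0.156, 2.762, -0.025]
contact_force: [25.2, 2.5, -42.6]
finger_gap: 22.4
grip_force: 64.8
loc [-32.5 -34.5 196.7] tilt -21.5 roll -0.3 ty [-0.003  1.     0.003] q6 0.48 R 60.0 phi -30.6
[(-18, 6793, np.float64(-23.8), np.float64(44.2), 0.9), (42, 658, np.float64(38.6), np.float64(42.7), 0.4), (-78, 7851, np.float64(-83.6), np.float64(45.7), 0.9)]
loc [-30.9 -34.6 197.5] tilt -21.3 roll -0.1 ty [-0.003  1.     0.002] q6 0.49 R 59.9 phi -28.8
[  2.18776915   4.86032123 -20.87339128]
```

```bash
python3 -m jog '[{"fingers":0.6,"xyz":[0,0,0],"delta_rot":[0,0,0]},{"fingers":0.6,"xyz":[0,0,0],"delta_rot":[0,0,0]},{"fingers":0.6,"xyz":[0,0,0.015],"delta_rot":[0,0,0]},{"fingers":0.6,"xyz":[0.009,-0.001,0.002],"delta_rot":[0.73,6.29,0]},{"fingers":0.6,"xyz":[0.009,-0.001,0.001],"delta_rot":[0.73,6.29,0]},{"fingers":0.6,"xyz":[0.009,-0.001,0],"delta_rot":[0.73,6.29,0]},{"fingers":0.6,"xyz":[0.009,-0.001,0],"delta_rot":[0.73,6.29,0]},{"fingers":0.6,"xyz":[0.009,-0.001,0],"delta_rot":[0.73,6.29,0]}]'
python3 -m jog '[{"fingers":0.6,"xyz":[0.007,-0.001,0],"delta_rot":[0.73,6.29,0]},{"fingers":0.6,"xyz":[0,0,0],"delta_rot":[0.73,6.29,0]},{"fingers":0.6,"xyz":[0,0,0],"delta_rot":[0,0,0]},{"fingers":0.6,"xyz":[0,0,0],"delta_rot":[0,0,0]},{"fingers":0.6,"xyz":[0,0,0],"delta_rot":[0,0,0]},{"fingers":0.6,"xyz":[0,0,0],"delta_rot":[0,0,0]},{"fingers":0.6,"xyz":[0,0,0],"delta_rot":[0,0,0]},{"fingers":0.6,"xyz":[0,0,0],"delta_rot":[0,0,0]}]'
python3 -c "
from h import *
where()
d=save('wrist','w6.png');print(lamps(d,g=-20))"
```

```text
clock: 11.83
eef_pos: [614.4, 33.0, 220.5]
orientation: [-0.172, -2.958, -0.019]
contact_force: [1.3, 0.5, 0.3]
finger_gap: 51.3
grip_force: 0.0
clock: 12.5
eef_pos: [619.1, 32.8, 219.6]
orientation: [-0.159, -2.741, -0.034]
contact_force: [-0.1, 0.5, 0.4]
finger_gap: 51.4
grip_force: 0.0
loc [ 26.  -35.2 219.6] tilt 22.7 roll -0.1 ty [0.001 1.    0.001] q6 1.63 R 79.7 phi 20.6
[(-20, 7407, np.float64(-23.2), np.float64(44.2), 0.9), (40, 5653, np.float64(39.5), np.float64(42.6), 0.9), (100, 793, np.float64(102.3), np.float64(41.9), 0.5), (-80, 3103, np.float64(-82.5), np.float64(46.2), 0.9)]
```

Four lamps are now visible at about -82, -20, 40 and 100°, so the empty seat is at about 160°. I need roughly -160°, in four strokes of about 40°.

```bash
cat >> h.py <<'E'
def phase(d,g,w=1,y0=12,y1=110):
    q=L(wpts(d) if w else pts(d))[d['depth']>0];q=q[(q[:,1]>y0)&(q[:,1]<y1)&(abs(q[:,0])<78)&(q[:,2]>140)]
    x,z=q[:,0],q[:,2]-145;r=np.hypot(x,z);k=(r>42)&(r<70);x,z=x[k],z[k]
    def f(p):
        X,Z=x-p[0],z-p[1];a=np.degrees(np.arctan2(X,Z));n=np.round((a-p[2])/60);b=np.radians(p[2]+60*n)
        return np.hypot(X-45*np.sin(b),Z-45*np.cos(b))-18.5
    s=least_squares(f,[-2,-1,g],loss='soft_l1',x_scale=[1,1,1]);a=np.degrees(np.arctan2(x-s.x[0],z-s.x[1]))
    e=((a-s.x[2]+30)//60);print('phase',s.x.round(1),'med res %.2f'%np.median(abs(s.fun)),{round(float(s.x[2]+60*n)):int((e==n).sum()) for n in np.unique(e)})
E
python3 -c "
from h import *
phase(dict(np.load('pics/w4.png.npz')),26);phase(dict(np.load('pics/w6.png.npz')),-20)"
python3 -m jog '[{"fingers":0.6,"xyz":[-0.002,0,-0.007],"delta_rot":[0,0,0]},{"fingers":0.6,"xyz":[-0.002,0,-0.006],"delta_rot":[0,0,0]},{"fingers":0.6,"xyz":[-0.001,0.0005,-0.004],"delta_rot":[0,0,0]},{"fingers":0,"xyz":[0,0,0],"delta_rot":[0,0,0]},{"fingers":0,"xyz":[0,0,0],"delta_rot":[0,0,0]},{"fingers":0,"xyz":[0,0,0],"delta_rot":[0,0,0]},{"fingers":0,"xyz":[0,0,0],"delta_rot":[0,0,0]},{"fingers":0,"xyz":[0,0,0],"delta_rot":[0,0,0]}]'
python3 -c "
from h import *
where()"
```

```text
phase [-1.3 -1.7 27.3] med res 0.88 {-93: 1760, -33: 2974, 27: 2729, 87: 684}
phase [ -1.9  -1.7 -20. ] med res 0.91 {-80: 3149, -20: 7381, 40: 6520, 100: 791}
clock: 13.22
eef_pos: [614.3, 34.0, 200.7]
orientation: [-0.158, -2.738, -0.034]
contact_force: [-0.4, 4.8, -1.6]
finger_gap: 22.8
grip_force: 61.7
loc [ 21.1 -34.6 200.7] tilt 22.9 roll -0.1 ty [0.    1.    0.001] q6 1.59 R 60.3 phi 22.5
```

```bash
python3 -m jog '[{"fingers":0,"xyz":[-0.0057,0.0006,0.002],"delta_rot":[-0.65,-5.66,0]},{"fingers":0,"xyz":[-0.0058,0.0007,0.0015],"delta_rot":[-0.65,-5.66,0]},{"fingers":0,"xyz":[-0.0059,0.0007,0.0008],"delta_rot":[-0.65,-5.66,0]},{"fingers":0,"xyz":[-0.006,0.0007,0.0003],"delta_rot":[-0.65,-5.66,0]},{"fingers":0,"xyz":[-0.006,0.0007,-0.0003],"delta_rot":[-0.65,-5.66,0]},{"fingers":0,"xyz":[-0.006,0.0007,-0.001],"delta_rot":[-0.65,-5.66,0]},{"fingers":0,"xyz":[-0.0059,0.0007,-0.0015],"delta_rot":[-0.65,-5.66,0]},{"fingers":0,"xyz":[0,0,0],"delta_rot":[0,0,0]}]'
python3 -c "
from h import *
where()"
python3 -m jog '[{"fingers":0,"xyz":[0,0,0],"delta_rot":[0,0,0]},{"fingers":0.6,"xyz":[0,0,0],"delta_rot":[0,0,0]},{"fingers":0.6,"xyz":[0,0,0],"delta_rot":[0,0,0]},{"fingers":0.6,"xyz":[0,0,0],"delta_rot":[0,0,0]},{"fingers":0.6,"xyz":[0,0,0.015],"delta_rot":[0,0,0]},{"fingers":0.6,"xyz":[0.008,-0.001,0.002],"delta_rot":[0.65,5.66,0]},{"fingers":0.6,"xyz":[0.008,-0.001,0],"delta_rot":[0.65,5.66,0]},{"fingers":0.6,"xyz":[0.008,-0.001,0],"delta_rot":[0.65,5.66,0]}]'
python3 -m jog '[{"fingers":0.6,"xyz":[0.008,-0.001,0],"delta_rot":[0.65,5.66,0]},{"fingers":0.6,"xyz":[0.008,-0.001,0],"delta_rot":[0.65,5.66,0]},{"fingers":0.6,"xyz":[0.006,0,0],"delta_rot":[0.65,5.66,0]},{"fingers":0.6,"xyz":[0,0,0],"delta_rot":[0.65,5.66,0]},{"fingers":0.6,"xyz":[0,0,0],"delta_rot":[0,0,0]},{"fingers":0.6,"xyz":[0,0,0],"delta_rot":[0,0,0]},{"fingers":0.6,"xyz":[0,0,0],"delta_rot":[0,0,0]},{"fingers":0.6,"xyz":[0,0,0],"delta_rot":[0,0,0]}]'
python3 -c "
from h import *
where()
d=save('wrist','w7.png');phase(d,-60)"
```

```text
clock: 13.88
eef_pos: [566.9, 39.6, 198.4]
orientation: [0.16, 2.841, -0.021]
contact_force: [23.2, 5.5, -48.0]
finger_gap: 22.9
grip_force: 62.2
loc [-26.6 -34.5 198.4] tilt -17.0 roll -0.2 ty [-0.003  1.     0.002] q6 0.60 R 58.8 phi -24.7
clock: 14.55
eef_pos: [598.1, 34.8, 221.9]
orientation: [-0.181, -3.134, -0.006]
contact_force: [0.6, -0.6, 0.3]
finger_gap: 51.5
grip_force: 0.0
clock: 15.22
eef_pos: [619.0, 32.6, 221.0]
orientation: [-0.16, -2.742, -0.033]
contact_force: [-0.5, -0.2, 0.8]
finger_gap: 51.2
grip_force: 0.0
loc [ 25.9 -35.4 221. ] tilt 22.7 roll -0.1 ty [0.001 1.    0.001] q6 1.63 R 80.9 phi 20.2
phase [ -1.8  -1.7 -63.8] med res 0.92 {-64: 4917, -4: 7583, 56: 5011}
```

```bash
python3 -m jog '[{"fingers":0.6,"xyz":[-0.002,0,-0.007],"delta_rot":[0,0,0]},{"fingers":0.6,"xyz":[-0.002,0.0005,-0.007],"delta_rot":[0,0,0]},{"fingers":0.6,"xyz":[-0.001,0.0005,-0.005],"delta_rot":[0,0,0]},{"fingers":0,"xyz":[0,0,0],"delta_rot":[0,0,0]},{"fingers":0,"xyz":[0,0,0],"delta_rot":[0,0,0]},{"fingers":0,"xyz":[0,0,0],"delta_rot":[0,0,0]},{"fingers":0,"xyz":[0,0,0],"delta_rot":[0,0,0]},{"fingers":0,"xyz":[0,0,0],"delta_rot":[0,0,0]}]'
python3 -c "
from h import *
where()"
python3 -m jog '[{"fingers":0,"xyz":[-0.0057,0.0006,0.002],"delta_rot":[-0.65,-5.66,0]},{"fingers":0,"xyz":[-0.0058,0.0007,0.0012],"delta_rot":[-0.65,-5.66,0]},{"fingers":0,"xyz":[-0.0059,0.0007,0.0005],"delta_rot":[-0.65,-5.66,0]},{"fingers":0,"xyz":[-0.006,0.0007,0],"delta_rot":[-0.65,-5.66,0]},{"fingers":0,"xyz":[-0.006,0.0007,-0.0008],"delta_rot":[-0.65,-5.66,0]},{"fingers":0,"xyz":[-0.006,0.0007,-0.0015],"delta_rot":[-0.65,-5.66,0]},{"fingers":0,"xyz":[-0.0059,0.0007,-0.002],"delta_rot":[-0.65,-5.66,0]},{"fingers":0,"xyz":[0,0,0],"delta_rot":[0,0,0]}]'
python3 -c "
from h import *
where()"
python3 -m jog '[{"fingers":0,"xyz":[0,0,0],"delta_rot":[0,0,0]},{"fingers":0.6,"xyz":[0,0,0],"delta_rot":[0,0,0]},{"fingers":0.6,"xyz":[0,0,0],"delta_rot":[0,0,0]},{"fingers":0.6,"xyz":[0,0,0],"delta_rot":[0,0,0]},{"fingers":0.6,"xyz":[0,0,0.015],"delta_rot":[0,0,0]},{"fingers":0.6,"xyz":[0.008,-0.001,0.002],"delta_rot":[0.65,5.66,0]},{"fingers":0.6,"xyz":[0.008,-0.001,0],"delta_rot":[0.65,5.66,0]},{"fingers":0.6,"xyz":[0.008,-0.001,0],"delta_rot":[0.65,5.66,0]}]'
python3 -m jog '[{"fingers":0.6,"xyz":[0.008,-0.001,0],"delta_rot":[0.65,5.66,0]},{"fingers":0.6,"xyz":[0.008,-0.001,0],"delta_rot":[0.65,5.66,0]},{"fingers":0.6,"xyz":[0.006,0,0],"delta_rot":[0.65,5.66,0]},{"fingers":0.6,"xyz":[0,0,0],"delta_rot":[0.65,5.66,0]},{"fingers":0.6,"xyz":[0,0,0],"delta_rot":[0,0,0]},{"fingers":0.6,"xyz":[0,0,0],"delta_rot":[0,0,0]},{"fingers":0.6,"xyz":[0,0,0],"delta_rot":[0,0,0]},{"fingers":0.6,"xyz":[0,0,0],"delta_rot":[0,0,0]}]'
python3 -c "
from h import *
where()
d=save('wrist','w8.png');phase(d,-107)"
```

```text
clock: 15.93
eef_pos: [613.9, 34.1, 200.6]
orientation: [-0.159, -2.737, -0.033]
contact_force: [-1.1, 2.1, -0.6]
finger_gap: 22.4
grip_force: 62.4
loc [ 20.7 -34.6 200.6] tilt 22.9 roll -0.0 ty [0.001 1.    0.   ] q6 1.59 R 60.0 phi 22.2
clock: 16.6
eef_pos: [568.1, 39.5, 197.9]
orientation: [0.162, 2.838, -0.02]
contact_force: [16.2, 0.9, -29.3]
finger_gap: 23.2
grip_force: 62.9
loc [-25.4 -34.5 197.9] tilt -17.2 roll -0.2 ty [-0.002  1.     0.003] q6 0.60 R 57.8 phi -23.9
clock: 17.27
eef_pos: [598.0, 36.0, 218.9]
orientation: [-0.18, -3.133, -0.006]
contact_force: [1.1, 0.6, -0.4]
finger_gap: 51.4
grip_force: 0.0
clock: 17.93
eef_pos: [618.7, 33.5, 218.2]
orientation: [-0.16, -2.741, -0.033]
contact_force: [-1.2, 0.9, -0.1]
finger_gap: 51.2
grip_force: 0.0
loc [ 25.6 -34.6 218.2] tilt 22.7 roll -0.1 ty [0.001 1.    0.001] q6 1.63 R 78.2 phi 20.6
phase [  -1.7   -1.6 -106.9] med res 0.90 {-107: 5, -47: 6183, 13: 7647}
```

The empty seat is now at about +73°: no lamp points appear there, and the lamps are at -47 and 13°. I'll make another identical stroke.

```bash
python3 -m jog '[{"fingers":0.6,"xyz":[-0.002,0,-0.007],"delta_rot":[0,0,0]},{"fingers":0.6,"xyz":[-0.002,0.0005,-0.006],"delta_rot":[0,0,0]},{"fingers":0.6,"xyz":[-0.001,0,-0.004],"delta_rot":[0,0,0]},{"fingers":0,"xyz":[0,0,0],"delta_rot":[0,0,0]},{"fingers":0,"xyz":[0,0,0],"delta_rot":[0,0,0]},{"fingers":0,"xyz":[0,0,0],"delta_rot":[0,0,0]},{"fingers":0,"xyz":[0,0,0],"delta_rot":[0,0,0]},{"fingers":0,"xyz":[0,0,0],"delta_rot":[0,0,0]}]'
python3 -m jog '[{"fingers":0,"xyz":[-0.0057,0.0006,0.002],"delta_rot":[-0.65,-5.66,0]},{"fingers":0,"xyz":[-0.0058,0.0007,0.0012],"delta_rot":[-0.65,-5.66,0]},{"fingers":0,"xyz":[-0.0059,0.0007,0.0005],"delta_rot":[-0.65,-5.66,0]},{"fingers":0,"xyz":[-0.006,0.0007,0],"delta_rot":[-0.65,-5.66,0]},{"fingers":0,"xyz":[-0.006,0.0007,-0.0008],"delta_rot":[-0.65,-5.66,0]},{"fingers":0,"xyz":[-0.006,0.0007,-0.0015],"delta_rot":[-0.65,-5.66,0]},{"fingers":0,"xyz":[-0.0059,0.0007,-0.002],"delta_rot":[-0.65,-5.66,0]},{"fingers":0,"xyz":[0,0,0],"delta_rot":[0,0,0]}]'
python3 -m jog '[{"fingers":0,"xyz":[0,0,0],"delta_rot":[0,0,0]},{"fingers":0.6,"xyz":[0,0,0],"delta_rot":[0,0,0]},{"fingers":0.6,"xyz":[0,0,0],"delta_rot":[0,0,0]},{"fingers":0.6,"xyz":[0,0,0],"delta_rot":[0,0,0]},{"fingers":0.6,"xyz":[0,0,0.015],"delta_rot":[0,0,0]},{"fingers":0.6,"xyz":[0.008,-0.001,0.002],"delta_rot":[0.65,5.66,0]},{"fingers":0.6,"xyz":[0.008,-0.001,0],"delta_rot":[0.65,5.66,0]},{"fingers":0.6,"xyz":[0.008,-0.001,0],"delta_rot":[0.65,5.66,0]}]'
python3 -m jog '[{"fingers":0.6,"xyz":[0.008,-0.001,0],"delta_rot":[0.65,5.66,0]},{"fingers":0.6,"xyz":[0.004,0,0],"delta_rot":[0.3,2.7,0]},{"fingers":0.6,"xyz":[0,0,0],"delta_rot":[0,0,0]},{"fingers":0.6,"xyz":[0,0,0],"delta_rot":[0,0,0]},{"fingers":0.6,"xyz":[0,0,0],"delta_rot":[0,0,0]},{"fingers":0.6,"xyz":[0,0,0],"delta_rot":[0,0,0]},{"fingers":0.6,"xyz":[0,0,0],"delta_rot":[0,0,0]},{"fingers":0.6,"xyz":[0,0,0],"delta_rot":[0,0,0]}]'
python3 -c "
from h import *
where()
d=save('wrist','w9.png');phase(d,-90)"
```

```text
clock: 18.65
eef_pos: [613.6, 34.2, 200.1]
orientation: [-0.159, -2.737, -0.033]
contact_force: [-1.7, 0.2, 0.6]
finger_gap: 22.9
grip_force: 62.6
clock: 19.32
eef_pos: [567.8, 39.5, 197.2]
orientation: [0.163, 2.838, -0.02]
contact_force: [16.1, -0.1, -31.0]
finger_gap: 22.8
grip_force: 62.9
clock: 19.98
eef_pos: [597.6, 36.5, 218.3]
orientation: [-0.18, -3.133, -0.006]
contact_force: [1.2, 0.4, 0.4]
finger_gap: 51.3
grip_force: 0.0
clock: 20.65
eef_pos: [607.9, 35.2, 217.0]
orientation: [-0.173, -2.989, -0.014]
contact_force: [-0.5, -0.2, 0.2]
finger_gap: 51.5
grip_force: 0.0
loc [ 14.6 -34.1 217. ] tilt 8.5 roll -0.1 ty [0.    1.    0.001] q6 1.29 R 73.9 phi 13.0
phase [ -1.6  -1.7 -90.1] med res 0.89 {-90: 3716, -30: 7987, 30: 9, 90: 1880}
```

```bash
python3 -m jog '[{"fingers":0.6,"xyz":[-0.0005,0,-0.006],"delta_rot":[0,0,0]},{"fingers":0.6,"xyz":[-0.0005,0,-0.006],"delta_rot":[0,0,0]},{"fingers":0.6,"xyz":[0,0,-0.003],"delta_rot":[0,0,0]},{"fingers":0,"xyz":[0,0,0],"delta_rot":[0,0,0]},{"fingers":0,"xyz":[0,0,0],"delta_rot":[0,0,0]},{"fingers":0,"xyz":[0,0,0],"delta_rot":[0,0,0]},{"fingers":0,"xyz":[0,0,0],"delta_rot":[0,0,0]},{"fingers":0,"xyz":[0,0,0],"delta_rot":[0,0,0]}]'
python3 -m jog '[{"fingers":0,"xyz":[-0.0047,0.0005,0.001],"delta_rot":[-0.52,-4.47,0]},{"fingers":0,"xyz":[-0.0047,0.0005,0.0005],"delta_rot":[-0.52,-4.47,0]},{"fingers":0,"xyz":[-0.0047,0.0006,0],"delta_rot":[-0.52,-4.47,0]},{"fingers":0,"xyz":[-0.0047,0.0006,-0.0003],"delta_rot":[-0.52,-4.47,0]},{"fingers":0,"xyz":[-0.0047,0.0005,-0.0008],"delta_rot":[-0.52,-4.47,0]},{"fingers":0,"xyz":[-0.0047,0.0005,-0.001],"delta_rot":[-0.52,-4.47,0]},{"fingers":0,"xyz":[0,0,0],"delta_rot":[0,0,0]},{"fingers":0,"xyz":[0,0,0],"delta_rot":[0,0,0]}]'
python3 -c "
from h import *
import time
where();d=save('wrist','w10.png');phase(d,-60);where();print(ctrl.get_obs()['contact_force'])
d=save('wrist','w11.png');phase(d,-60);phase(save('side','s11.png'),-60,0);"
```

```text
clock: 21.37
eef_pos: [607.3, 34.9, 201.3]
orientation: [-0.174, -2.988, -0.014]
contact_force: [-1.1, -0.3, -0.5]
finger_gap: 22.7
grip_force: 62.6
clock: 22.03
eef_pos: [579.1, 38.2, 201.7]
orientation: [0.163, 2.813, -0.024]
contact_force: [-1.6, -1.6, 4.5]
finger_gap: 23.0
grip_force: 65.0
loc [-14.4 -34.4 201.7] tilt -18.6 roll -0.1 ty [-0.     1.     0.002] q6 0.58 R 58.0 phi -12.3
phase [ -1.2  -1.4 -57.8] med res 0.90 {-118: 397, -58: 9034, 2: 24, 62: 2130}
loc [-14.1 -34.5 201.7] tilt -18.5 roll -0.1 ty [0.    1.    0.002] q6 0.58 R 58.0 phi -12.0
[-6.23786861 -0.34832157 11.32575132]
phase [ -1.2  -1.4 -57.6] med res 0.87 {-118: 491, -58: 9030, 2: 27, 62: 2152}
phase [ -4.2  -5.2 -58.8] med res 1.81 {-59: 30, 1: 2, 61: 94}
```

The empty seat is at about +2.3°. I'll nudge it a little further, then release and check.

```bash
python3 -m jog '[{"fingers":0,"xyz":[-0.0013,0.0001,-0.0002],"delta_rot":[-0.13,-1.1,0]},{"fingers":0,"xyz":[-0.0012,0.0001,-0.0003],"delta_rot":[-0.13,-1.1,0]},{"fingers":0,"xyz":[0,0,0],"delta_rot":[0,0,0]},{"fingers":0,"xyz":[0,0,0],"delta_rot":[0,0,0]},{"fingers":0,"xyz":[0,0,0],"delta_rot":[0,0,0]},{"fingers":0,"xyz":[0,0,0],"delta_rot":[0,0,0]},{"fingers":0,"xyz":[0,0,0],"delta_rot":[0,0,0]},{"fingers":0,"xyz":[0,0,0],"delta_rot":[0,0,0]}]'
python3 -c "
from h import *
where();d=save('wrist','w12.png');phase(d,-60)"
python3 -m jog '[{"fingers":0.6,"xyz":[0,0,0],"delta_rot":[0,0,0]},{"fingers":0.6,"xyz":[0,0,0],"delta_rot":[0,0,0]},{"fingers":0.6,"xyz":[0,0,0],"delta_rot":[0,0,0]},{"fingers":0.6,"xyz":[0,0,0],"delta_rot":[0,0,0]},{"fingers":0.6,"xyz":[0,0,0],"delta_rot":[0,0,0]},{"fingers":0.6,"xyz":[0,0,0],"delta_rot":[0,0,0]},{"fingers":0.6,"xyz":[0,0,0],"delta_rot":[0,0,0]},{"fingers":0.6,"xyz":[0,0,0],"delta_rot":[0,0,0]}]'
python3 -c "
from h import *
where();d=save('wrist','w13.png');phase(d,-60);print(lamps(d,g=60))"
```

```text
clock: 22.85
eef_pos: [577.3, 38.4, 201.2]
orientation: [0.162, 2.776, -0.028]
contact_force: [-8.1, 0.9, 13.2]
finger_gap: 23.0
grip_force: 66.3
loc [-16.1 -34.5 201.2] tilt -20.7 roll -0.0 ty [0.001 1.    0.001] q6 0.52 R 58.0 phi -14.1
phase [ -1.1  -1.4 -59.8] med res 0.89 {-120: 44, -60: 9129, 0: 23, 60: 2171}
clock: 23.57
eef_pos: [576.6, 38.2, 200.2]
orientation: [0.161, 2.776, -0.029]
contact_force: [0.1, 0.4, -0.1]
finger_gap: 51.2
grip_force: 0.0
loc [-16.8 -34.7 200.2] tilt -20.7 roll -0.0 ty [0.001 1.    0.   ] q6 0.52 R 57.1 phi -15.0
phase [ -1.1  -1.4 -59.9] med res 0.88 {-120: 32, -60: 9146, 0: 18, 60: 1923}
[(60, 1118, np.float64(61.8), np.float64(44.1), 0.6), (-60, 9129, np.float64(-62.2), np.float64(45.2), 0.9)]
```

```bash
python3 -m jog '[{"fingers":0.6,"xyz":[-0.004,0.0005,0.01],"delta_rot":[0,0,0]},{"fingers":0.6,"xyz":[-0.007,0.001,0.02],"delta_rot":[0,0,0]},{"fingers":0.6,"xyz":[-0.007,0.001,0.02],"delta_rot":[0,0,0]},{"fingers":0.6,"xyz":[-0.01,0.001,0.03],"delta_rot":[0.6,5.5,0]},{"fingers":0.6,"xyz":[-0.01,0,0.03],"delta_rot":[0.6,5.5,0]},{"fingers":0.6,"xyz":[-0.01,0,0.03],"delta_rot":[0.6,5.5,0]},{"fingers":0.6,"xyz":[-0.01,0,0.03],"delta_rot":[0.4,4,0]},{"fingers":0.6,"xyz":[0,0,0],"delta_rot":[0,0,0]}]'
python3 -c "
from h import *
where();d=save('wrist','w14.png');phase(d,-60);a=save('top','t14.png')['pixels'];s=save('side','s14.png')['pixels']
cv2.imwrite('pics/m14.png',np.vstack([np.hstack([cv2.resize(a[100:280,150:400],(400,288)),cv2.resize(s[100:300,200:400],(288,288))]),cv2.copyMakeBorder(d['pixels'][:300],0,0,0,128,0)]))"
```

```text
clock: 24.28
eef_pos: [521.6, 40.8, 372.5]
orientation: [0.184, 3.121, -0.005]
contact_force: [0.5, 0.4, 0.1]
finger_gap: 51.3
grip_force: 0.0
loc [-71.8 -38.5 372.5] tilt -0.9 roll 0.1 ty [ 0.002  1.    -0.002] q6 1.36 R 238.0 phi -17.0
phase [ -1.1  -1.7 -60.1] med res 0.86 {-60: 2464, 0: 6, 60: 906}
```

View pics/m14.png

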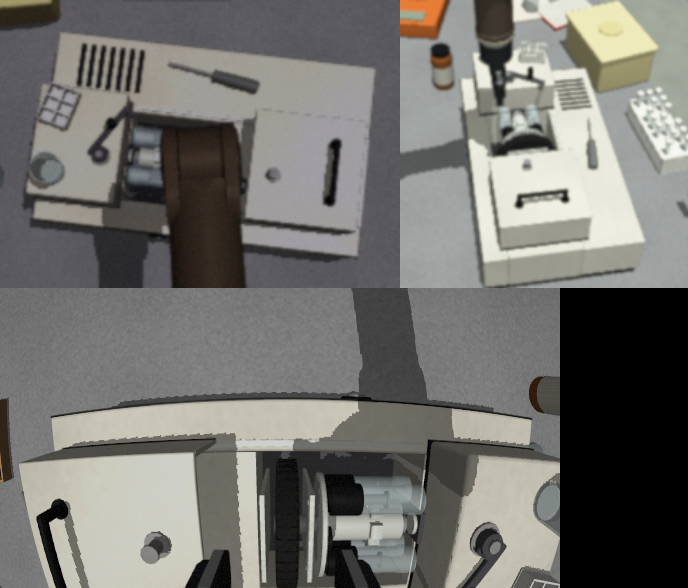

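The empty seat, with its saddle, stands at the top (wrist part, around (375,527)), with lamps at ±60°. The catch is clear and the bystanders are undisturbed. I'll do a last check of the hood travel, then hand in.

```bash
python3 - <<'E'
from h import *
def bar(f,y0,y1):
    d=dict(np.load(f));q=L(pts(d));g=d['pixels'].max(-1)<70
    m=g&(abs(q[...,2]-277)<10)&(abs(q[...,0]+6)<60)&(q[...,1]>y0)&(q[...,1]<y1);v,u=np.where(m);return loc(ray(d,u.mean(),v.mean(),277)),len(u)
a=bar('pics/top1.png.npz',-60,0);b=bar('pics/t14.png.npz',-310,-240);print(a,b,a[0][1]-b[0][1])
if a[0][1]-b[0][1]>242: print(ctrl.finish_job())
E
```

```text
(array([ -2.88160493, -30.82452716, 277.        ]), 123) (array([  -4.33320077, -275.23027138,  277.        ]), 108) 244.40574422361163
the job is handed in; nothing more can be done
None
```

The job is handed in: the catch is swung clear of the stud, the hood is fully open at its stop (244 mm measured), and the empty lamp seat is at rest at the top, within about 0.1° by the wrist camera.

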